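# Stow the otoscope under the flush hatch of a stacking instrument case

## Task

Put the otoscope away in its stacking case: flip the recessed ring pull up while the hatch is still shut, swing the hatch open by the ring, and lay the otoscope (not drop it) flat and fully down in the moulded nest that has its shape. Then swing the hatch shut without slamming it, so that hatch and ring lie flush again for the next case to be stacked on top; leave everything else on the bench where it is.

Things in the scene. Friction and masses are not known exactly. Their poses are not given: they have to be found in the camera images.
- case: low grey metal case with steel corners and a folded black handle on each end, 204 x 236 x 70 mm, fixed on the bench. Origin: centre of its underside; z up, x from the front edge (where the hatch opens) to the hinge edge, marked by two hinge leaves, y to the left of that. The rim round the hatch is 16 mm wide, its top at z 70 mm; the floor inside is 6 mm thick.
- hatch (a joint): flush bare-metal hatch, 172 x 204 x 4 mm, 0.4 kg, in the case's top: 0 shut and flush, grows as the front edge swings up and over to the back, 1.8 rad its stop. Hinge line along the case's y at case x +86, z 68 mm. A stiff hinge holds it at any angle; it takes 4 to 7 N at the ring to raise, 1 to 4 N at the front edge to push shut. Its gaps are too narrow for a finger.
- hatch_edge (a point): middle of the hatch's outer face 9 mm from its front edge (163 mm from the hinge line); moves with the hatch. Beside the pan (50 to 100 mm off the middle line) the outer face is plain plate to push on.
- ring (a joint): D-shaped steel ring pull lying in a dark pan sunk in the hatch: 0 flat, grows as its bar is raised, turning up and over towards the front edge, 1.7 rad its stop. With the hatch shut its pivot is along y at case x -58, z 63 mm. It is loose and falls back flat by its weight when let go.
- ring_bar (a point): middle of the ring's straight round bar, 9 mm thick, 56 mm from the pivot, parallel to the hinge; with all shut at case x -2, z 63 mm, 7 mm below the hatch's top. Ring 75 mm wide outside, 57 mm inside. Pan: case x -68 to +36, y -42 to +42, floor at z 46 mm; 47 mm free inside the ring, 33 mm behind the bar. The bar turns between the fingers and can creep to their tips: hold it deep for the lift.
- otoscope: black knurled instrument with a short thick snout, L-shaped, 60 x 165 x 31 mm, about 0.19 kg, lying flat on the bench. Origin: centre of its underside. Handle along its y, a 30 mm round bar with axis at x -13, z 16 mm, from y -82 (tail) to +29; the head is at y +29 to +82 and its snout points to +x (to x +30, y 52 to 76). Balance point near y +10.
- nest (a point): place of the otoscope in the case (case x +8, y 0, z 6 mm), axes parallel to the case's: seated, the otoscope's origin and axes coincide with it (head to case +y, snout towards the hinge). Two grey saddles 20 mm high leave 3 to 4 mm play round tail and head; between y -48 and +32 mm the well is open across its full 172 mm for the fingers beside the handle.
- ophthalmoscope: another black instrument, longer and straight with a flat rounded head, 48 x 209 x 30 mm; does not belong in this case, stays where it is. Origin: centre of its underside.
- pot_blue: specimen pot with blue lid, 46 mm across, 56 mm tall; bystander. Origin: centre of its underside.
- pot_white: specimen pot with white lid, 46 mm across, 56 mm tall; bystander. Origin: centre of its underside.
- spare_lens: black lens, 47 mm across, 19 mm tall; bystander. Origin: centre of its underside.
- petri_dish: petri dish with lid, 59 mm across, 15 mm tall; bystander. Origin: centre of its underside.

How it is judged:
By the outcome, as a careful person would: the job done as asked, in the order asked, and still so for the second after the job is handed in, with the robot touching nothing.
It also fails if it takes over 72 s, if anything falls off the work surface, if the arm or the gripper's body presses on something with over 40 N, if the wrist force passes 120 N, or if a joint passes its speed limit or range.

## Robot

A 7-joint arm with a two-finger parallel gripper is mounted at the origin on a cart in front of the work surface, level with it; the furniture and walls round the work are solid. World frame = base frame: x ahead of the robot, y to its left, z up, the work surface at z = 0. Lengths are in m, angles in rad, forces in N, time in s.
With the tool pointing down it reaches from about 0.4 to 0.85 m from the base axis. Payload 6.9 kg.
Tool frame: the origin (TCP) lies midway between the tips of the shut fingers; the grasp point (between the pads) lies 19 mm behind it (robot.grasp_offset is the z of the grasp point in the tool frame, in m); z points along the fingers, y is the line along which they close (so a half turn about z gives the same grasp; the last joint's range is limited). The gripper opens to 85 mm and grips with 20 to 120 N. Pads are 22 mm wide; open, the fingers measure 114 mm over their backs; the gripper's body (76 mm by 85 mm) begins 54 mm behind the grasp point. The pads swing forward as they close: fully open they stand 13 mm farther back than shut.
Start: joints at [1.321, 0.507, -0.238, 1.5, 0.126, 1.149, -0.155], TCP at [0.217, -0.586, 0.231] pointing down, gripper open.
Joint ranges: [-3.08, 3.08], [-0.24, 2.05], [-1.43, 1.35], [0, 2.5], [-1.52, 4.66], [0.17, 1.96], [-2.89, 2.89]. Speed limits (rad/s): [2.39, 2.39, 3.14, 3.14, 3.14, 3.14, 3.14].

## Interface

Orientations are given as a rotation vector (axis times angle).
In Python, from workcell import robot, imaging, workorder gives the robot as it stands (robot), with the cameras (imaging) and the job (workorder).
- The arm moves only by the shell command python3 nudge.py 'ROWS' [OPENING] [FORCE]. ROWS is a JSON list of rows, 1 to 8 of them, each written [[dx, dy, dz], [rx, ry, rz]]: dx, dy, dz in m, then a rotation vector rx, ry, rz in rad; each row shifts and turns the commanded pose from where the row before left it, along the tool's axes as they then stand; what a row does not reach is not made up. A row lasts 1/12 s, in which the tool goes at most 0.0417 m and 0.125 rad, less where a joint would pass 70% of its speed; a pose out of reach is approached as far as the arm can. OPENING is the finger opening in m, set as the command begins (- or left out keeps the last). The fingers move at their own pace and stop on an object; FORCE is the grip in N (left out, the last holds). Time passes only in rows, so rows that do not move let the fingers close. It prints the time, the measured TCP pose, the force, the opening and the grip force at its end. Input that does not fit is refused with a message, and nothing moves.
- robot.get_state(): the state, without advancing time (a new reading comes with each control period).
- imaging.snapshot(name): name is "scene" or "top" or "wrist"; returns the picture (420x560x3 uint8, red, green, blue); there is no depth.
- imaging.get_calibration(name): a dict with "camera_matrix" (3x3 intrinsics, pixels), "view" (4x4, takes a point from world to camera coordinates). Camera axes: x right, y down, z forward; pixel columns grow to the right and rows downward; lengths in m; the calibration is good to about 2 mm. A picture is of the moment at which its call begins: read the wrist's pose just before it. get_calibration takes no time and is no camera call; for the wrist camera it gives the pose at the moment of the call.
- workorder.sign_off(): hands the job in; it is judged then, once.
The state is a dict: "time_s": time; "joint_pos": joint angles; "joint_vel": joint speeds; "effort": joint torques, N m; "eef_pos": TCP position; "tcp_rot": TCP orientation; "contact_force": force on the tool from outside, world axes, zero at the start; "moment": the same for the moment, N m; "opening": finger opening in m; "finger_force": force on a finger pad.
Only numpy, scipy, OpenCV 4.12 (cv2) and the standard library are available. Lean on these libraries where they do the work, as an engineer would, in place of code of your own. Each camera call takes 0.05 s, during which the arm holds its last target. There are 200 camera calls.

## Working session

There is one attempt and no reset: what is moved stays moved. The work goes in short steps, Python scripts to look and compute and a shell command to move; the robot and the scene stay as the last step left them, time stands still between calls to the robot, and variables do not carry over. Pictures are saved under pics/ and viewed, at most 10 in all, crops included, and the job is handed in when it is done.

```bash
ls; mkdir -p pics; cat > h.py <<'E'
import numpy as np, cv2
from workcell import robot, imaging, workorder
from scipy.spatial.transform import Rotation as R
def cal(n):
    c=imaging.get_calibration(n); return np.array(c["camera_matrix"]),np.array(c["view"])
def ray(n,u,v,z,c=None):
    K,V=c or cal(n); d=V[:3,:3].T@np.linalg.solve(K,[u,v,1]); o=-V[:3,:3].T@V[:3,3]
    return o+d*(z-o[2])/d[2]
def proj(n,p,c=None):
    K,V=c or cal(n); q=K@(V[:3,:3]@np.array(p)+V[:3,3]); return q[:2]/q[2]
def snap(n,f):
    im=np.array(imaging.snapshot(n)); cv2.imwrite('pics/'+f,im[:,:,::-1]); return im
def st():
    s=robot.get_state(); r=np.array(s["tcp_rot"]); Rm=R.from_rotvec(r) if r.size==3 else R.from_matrix(r)
    return s,np.array(s["eef_pos"]),Rm
E
python3 - <<'E'
from h import *
np.set_printoptions(precision=4,suppress=True)
a=snap("top","top0.png"); b=snap("scene","scene0.png")
s,p,r=st(); print(p,r.as_matrix(),s["opening"],robot.grasp_offset,s["contact_force"])
for n in("top","scene","wrist"):
    K,V=cal(n);print(n,K[0],K[1],-V[:3,:3].T@V[:3,3],V[2,:3])
E
```

```text
nudge.py
pics
workcell.py
[ 0.2169 -0.5857  0.2305] [[ 0.9377  0.3474 -0.0006]
 [ 0.3474 -0.9377  0.0015]
 [-0.0001 -0.0016 -1.    ]] 0.08518765658159566 -0.0187 [ 1.0967  0.3391 -0.582 ]
top [419.8535   0.     280.4941] [  0.     419.8535 207.3622] [0.457  0.1948 1.0315] [ 0.1382  0.0045 -0.9904]
scene [471.5406   0.     276.1796] [  0.     471.5406 207.4617] [0.1462 1.0583 0.5749] [ 0.4079 -0.7795 -0.4753]
wrist [361.0723   0.     283.1136] [  0.     361.0723 211.5507] [ 0.2902 -0.56    0.3741] [-0.2872 -0.1029 -0.9523]
```

View pics/top0.png

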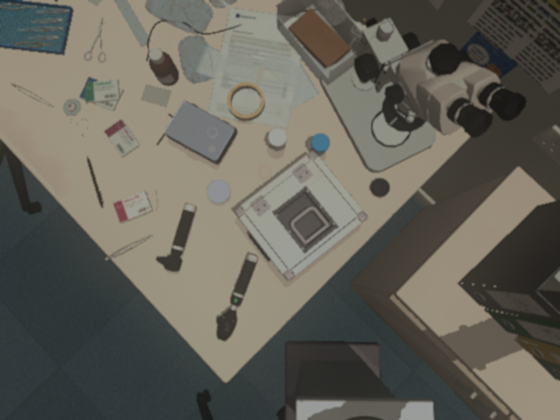

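View pics/scene0.png

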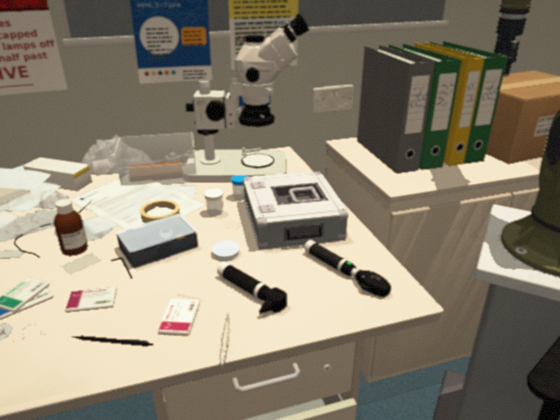

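```bash
python3 - <<'E'
from h import *
a=cv2.imread('pics/top0.png')[140:345,155:390]
a=cv2.convertScaleAbs(a,alpha=1.3,beta=15)
cv2.imwrite('pics/c.png',cv2.resize(a,None,fx=2.9,fy=2.9,interpolation=cv2.INTER_CUBIC)); 
for u,v in [(300,215),(180,235),(238,295),(0,0),(560,420)]: print(ray("top",u,v,0.0))
E
```

```text
[0.582276   0.15107854 0.        ]
[0.53047369 0.44615544 0.        ]
[0.38685827 0.30023382 0.        ]
[1.15456109 0.95318099 0.        ]
[ 0.10954115 -0.45065034  0.        ]
```

View pics/c.png

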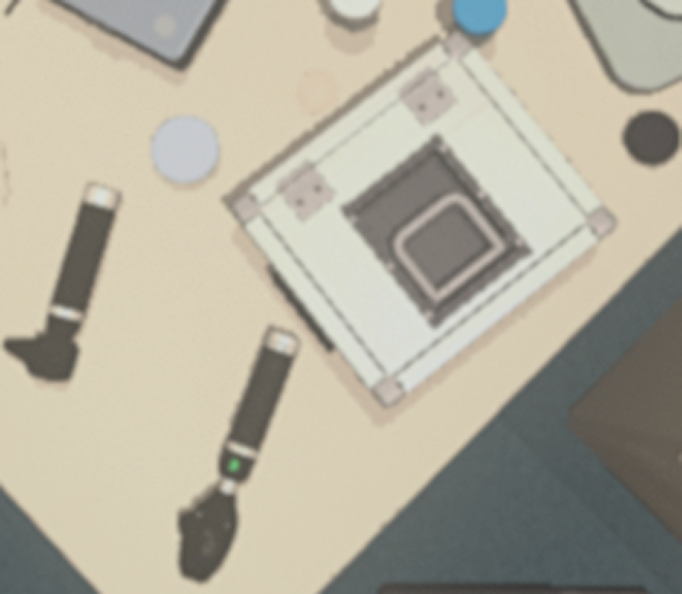

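```bash
python3 - <<'E'
from h import *
np.set_printoptions(precision=4,suppress=True)
a=cv2.imread('pics/top0.png'); g=cv2.cvtColor(a,cv2.COLOR_BGR2GRAY)
f=lambda u,v,z:ray("top",155+(u+.5)/2.9-.5,140+(v+.5)/2.9-.5,z)
P=[f(u,v,.07) for u,v in[(238,207),(460,35),(615,222),(388,404)]]  # hinge-left, hinge-right, front-right, front-left
P=np.array(P); c=P.mean(0); print(P,c)
L=lambda i,j:np.linalg.norm(P[i]-P[j])
print("lens",L(0,1),L(1,2),L(2,3),L(3,0))
ex=(P[0]+P[1]-P[2]-P[3])[:2]; ey=(P[0]+P[3]-P[1]-P[2])[:2]
yx=np.arctan2(ex[1],ex[0]); yy=np.arctan2(ey[1],ey[0])-np.pi/2; print("yaw",yx,yy)
# pan
m=(g<115).astype(np.uint8); m2=np.zeros_like(m); m2[180:260,265:345]=m[180:260,265:345]
m2=cv2.morphologyEx(m2,cv2.MORPH_CLOSE,np.ones((9,9)))
cs=max(cv2.findContours(m2,0,2)[0],key=cv2.contourArea); r=cv2.minAreaRect(cs); print("pan",r)
q=np.array([ray("top",*b,.07) for b in cv2.boxPoints(r)]); print(q.mean(0),[np.linalg.norm(q[i]-q[i-1]) for i in range(4)])
d=[q[i]-q[i-1] for i in range(4)];print([np.arctan2(x[1],x[0]) for x in d])
# otoscope
m3=np.zeros_like(m); m3[195:275,150:200]=(g<90)[195:275,150:200]
n,lab,s,ce=cv2.connectedComponentsWithStats(m3); print(s)
def pts(mask,z): v,u=np.nonzero(mask); return np.array([ray("top",x,y,z)[:2] for x,y in zip(u,v)])
for i in range(1,n):
  if s[i,4]>80:
    p=pts(lab==i,.016); e=np.linalg.eigh(np.cov(p.T)); print(i,p.mean(0),e[0],e[1][:,1])
print("tail",f(105,184,.016),"snout",f(4,345,.016),"headend",f(52,380,.016))
E
```

```text
[[0.5818 0.3002 0.07  ]
 [0.7241 0.123  0.07  ]
 [0.5721 0.0003 0.07  ]
 [0.428  0.1799 0.07  ]] [0.5765 0.1508 0.07  ]
lens 0.22720974763323554 0.19530116891718807 0.23019749217288055 0.19527837492611236
yaw 0.6715253326673978 0.6762496914047933
pan ((305.0029296875, 218.97598266601562), (52.07804870605469, 43.03886032104492), 51.95296096801758)
[0.5651 0.1426 0.07  ] [np.float64(0.11940445223272185), np.float64(0.1003966806181009), np.float64(0.12043493439170211), np.float64(0.09900805987794271)]
[np.float64(0.6697168498987884), np.float64(-0.8939686445245226), np.float64(-2.4833890254452218), np.float64(2.2373962313232005)]
[[     0      0    560    420 234412]
 [   173    210     22     38    435]
 [   156    248     27     23    353]]
1 [0.5457 0.4346] [0.0001 0.0006] [-0.9661  0.2581]
2 [0.4686 0.4603] [0.0002 0.0002] [-0.2763  0.9611]
tail [0.6076 0.4188 0.016 ] snout [0.4721 0.4975 0.016 ] headend [0.4437 0.4565 0.016 ]
```

```bash
python3 - <<'E'
from h import *
np.set_printoptions(precision=3,suppress=True)
def tri(pa,pb):
    A=[]
    for n,p in(("top",pa),("scene",pb)):
        K,V=cal(n);M=K@V[:3];A+= [p[0]*M[2]-M[0],p[1]*M[2]-M[1]]
    x=np.linalg.svd(np.array(A))[2][-1];x=x[:3]/x[3]; return x,proj("top",x)-pa,proj("scene",x)-pb
print(tri((356,285),(396,192)), tri((520,170),(328,148)))
for z in(0,.1,.2,.3): print(z,ray("top",470,285,z),ray("top",560,205,z),ray("scene",360,47,z),ray("scene",430,43,z))
print(proj("top",[.217,-.586,.23]),proj("top",[0,0,0]))
s=cv2.imread('pics/scene0.png')[20:220,310:560]; t=cv2.imread('pics/top0.png')[150:420,280:560]
s=cv2.resize(s,(400,320)); t=cv2.resize(t,(390,376)); cv2.imwrite('pics/d.png',np.hstack([np.vstack([s,np.zeros((56,400,3),np.uint8)]),t]))
E
```

```text
(array([0.387, 0.019, 0.06 ]), array([ 3.232, 12.992]), array([-9.938, -0.378])) (array([ 0.71 , -0.42 , -0.035]), array([-0.192, -0.524]), array([0.323, 0.023]))
0 [ 0.415 -0.26   0.   ] [ 0.612 -0.493  0.   ] [ 1.199 -2.213  0.   ] [ 0.801 -2.587  0.   ]
0.1 [ 0.419 -0.216  0.1  ] [ 0.597 -0.426  0.1  ] [ 1.016 -1.644  0.1  ] [ 0.687 -1.953  0.1  ]
0.2 [ 0.423 -0.171  0.2  ] [ 0.582 -0.359  0.2  ] [ 0.833 -1.075  0.2  ] [ 0.573 -1.319  0.2  ]
0.3 [ 0.427 -0.127  0.3  ] [ 0.567 -0.293  0.3  ] [ 0.649 -0.506  0.3  ] [ 0.459 -0.685  0.3  ]
[713.937 403.884] [365.844 468.999]
```

View pics/d.png

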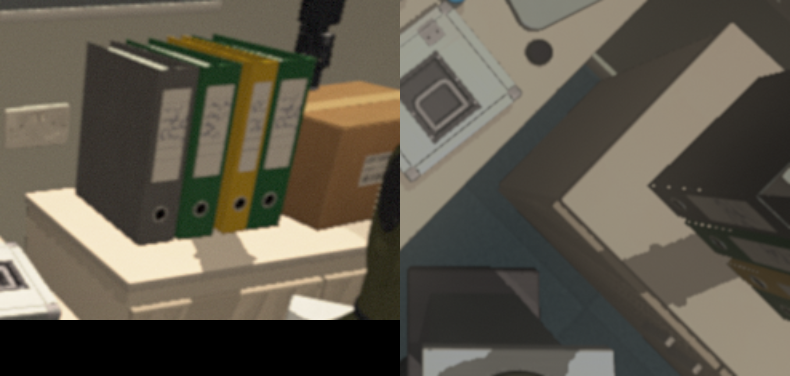

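```bash
python3 - <<'E'
from h import *
np.set_printoptions(precision=3,suppress=True)
def tri(pa,pb):
    A=[]
    for n,p in(("top",pa),("scene",pb)):
        K,V=cal(n);M=K@V[:3];A+= [p[0]*M[2]-M[0],p[1]*M[2]-M[1]]
    x=np.linalg.svd(np.array(A))[2][-1];x=x[:3]/x[3]; return x,proj("top",x)-pa,proj("scene",x)-pb
print(tri((395,297),(392,195)), tri((516,167),(328,142)))
for b in [(422,62),(362,47)]: print(tri((461,283),b))
from scipy.spatial.transform import Rotation as R
E
```

```text
(array([ 0.389, -0.075,  0.007]), array([-0.387, -1.341]), array([ 1.002, -0.035])) (array([ 0.705, -0.393, -0.003]), array([0.494, 1.348]), array([-0.825, -0.067]))
(array([ 0.396, -0.098,  0.348]), array([ 5.092, 23.37 ]), array([-12.888,  -0.409]))
(array([ 0.471, -0.066,  0.383]), array([ -8.465, -24.671]), array([13.558, -1.477]))
```

```bash
python3 - <<'E'
from h import *
np.set_printoptions(precision=3,suppress=True)
for p in[(401,171),(424,167),(447,165),(478,163),(508,160),(360,145)]: print(p,ray("scene",*p,0))
print("box",ray("scene",310+318*.625,20+228*.625,0))
for z in (.28,.32):print(ray("top",461,283,z), ray("top",559,345,z))
E
```

```text
(401, 171) [ 0.413 -0.257  0.   ]
(424, 167) [ 0.359 -0.318  0.   ]
(447, 165) [ 0.299 -0.365  0.   ]
(478, 163) [ 0.217 -0.424  0.   ]
(508, 160) [ 0.137 -0.492  0.   ]
(360, 145) [ 0.592 -0.409  0.   ]
box [ 0.133 -0.471  0.   ]
[ 0.43  -0.121  0.28 ] [ 0.326 -0.284  0.28 ]
[ 0.431 -0.104  0.32 ] [ 0.333 -0.258  0.32 ]
```

```bash
python3 nudge.py '[[[0,0,-0.04],[0,0,0]],[[0,0,-0.04],[0,0,0]],[[0,0,-0.04],[0,0,0]],[[0,0,-0.04],[0,0,0]],[[0,0,-0.04],[0,0,0]]]' 0.03
python3 nudge.py '[[[0.0296,-0.0283,0],[0,0,0]],[[0.0296,-0.0283,0],[0,0,0]],[[0.0296,-0.0283,0],[0,0,0]],[[0.0296,-0.0283,0],[0,0,0]],[[0.0296,-0.0283,0],[0,0,0]],[[0.0296,-0.0283,0],[0,0,0]],[[0.0296,-0.0283,0],[0,0,0]]]'
python3 nudge.py '[[[0.0296,-0.0283,0],[0,0,0]],[[0.0296,-0.0283,0],[0,0,0]],[[0.0296,-0.0283,0],[0,0,0]],[[0.0296,-0.0283,0],[0,0,0]],[[0.0296,-0.0283,0],[0,0,0]],[[0.0296,-0.0283,0],[0,0,0]],[[0.0296,-0.0283,0],[0,0,0]]]'
```

```text
time_s: 0.52
eef_pos: [0.2168, -0.5855, 0.433]
tcp_rot: [-3.092, -0.554, 0.0]
contact_force: [0.2, -1.3, -0.2]
opening: 0.0303
finger_force: 0.0
time_s: 1.1
eef_pos: [0.3428, -0.3262, 0.4311]
tcp_rot: [-3.092, -0.554, 0.001]
contact_force: [0.8, -0.3, 0.1]
opening: 0.0302
finger_force: 0.0
time_s: 1.68
eef_pos: [0.4682, -0.0687, 0.4313]
tcp_rot: [3.092, 0.554, -0.0]
contact_force: [0.9, -0.8, 0.6]
opening: 0.0296
finger_force: 0.0
```

```bash
python3 nudge.py '[[[0.0296,-0.0283,0],[0,0,0]],[[0.0296,-0.0283,0],[0,0,0]],[[0.0296,-0.0283,0],[0,0,0]],[[0.0296,-0.0283,0],[0,0,0]],[[0.0296,-0.0283,0],[0,0,0]],[[0.0296,-0.0283,0],[0,0,0]],[[0,0,0.02],[0,0,-0.118]],[[0,0,0.02],[0,0,-0.118]]]'
python3 nudge.py '[[[0,0,0.02],[0,0,-0.118]],[[0,0,0.02],[0,0,-0.118]],[[0,0,0.02],[0,0,-0.118]],[[0,0,0.02],[0,0,-0.118]],[[0,0,0.02],[0,0,-0.118]],[[0,0,0.02],[0,0,-0.118]],[[0,0,0.02],[0,0,-0.118]]]'
python3 nudge.py '[[[0,0,0],[0,0,-0.118]],[[0,0,0],[0,0,-0.118]],[[0,0,0],[0,0,-0.118]],[[0,0,0],[0,0,-0.118]],[[0,0,0],[0,0,-0.118]],[[0,0,0],[0,0,-0.118]],[[0,0,0],[0,0,-0.118]],[[0,0,0],[0,0,0]]]'
python3 - <<'E'
from h import *
np.set_printoptions(precision=4,suppress=True)
s,p,r=st(); print(p,r.as_matrix(),s["joint_pos"])
c=cal("wrist"); a=snap("wrist","w1.png"); np.savez("w1.npz",K=c[0],V=c[1])
for q in ([.575,.1496,.07],): print(proj("wrist",q,c))
E
```

```text
time_s: 2.35
eef_pos: [0.5757, 0.1551, 0.3904]
tcp_rot: [-2.998, -0.931, -0.001]
contact_force: [-0.2, -1.3, -0.1]
opening: 0.0301
finger_force: 0.0
time_s: 2.93
eef_pos: [0.5753, 0.1501, 0.25]
tcp_rot: [-2.38, -2.051, 0.001]
contact_force: [0.2, 0.6, -0.3]
opening: 0.0302
finger_force: 0.0
time_s: 3.6
eef_pos: [0.5755, 0.1499, 0.2506]
tcp_rot: [-1.357, -2.832, 0.001]
contact_force: [0.0, 0.0, -0.4]
opening: 0.0297
finger_force: 0.0
[0.5755 0.1499 0.2506] [[-0.6264  0.7795 -0.0013]
 [ 0.7795  0.6264 -0.    ]
 [ 0.0008 -0.001  -1.    ]] [ 0.3309  0.6299 -1.1139  1.5453  0.5747  1.3301 -0.1702]
[283.446  184.6133]
```

View pics/w1.png

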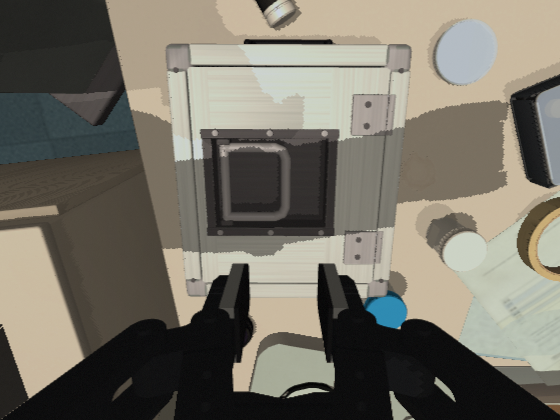

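```bash
python3 - <<'E'
from h import *
np.set_printoptions(precision=4,suppress=True)
d=np.load("w1.npz"); c=(d["K"],d["V"])
b=[ray("wrist",u,v,.063,c) for u,v in[(285,183),(286,155),(284,212)]]; print(b, np.arctan2(*(b[1]-b[2])[:2])*-1)
P=np.array([ray("wrist",u,v,.07,c) for u,v in [(167,46),(410,45),(390,297),(189,297)]]); print(P.mean(0))
for i in range(4): 
    e=P[i]-P[i-1]; print(np.linalg.norm(e),np.arctan2(e[1],e[0])%(np.pi/2))
g=cv2.cvtColor(cv2.imread('pics/w1.png'),cv2.COLOR_BGR2GRAY); print(g[183,195:350:1].tolist())
E
```

```text
[array([0.5762, 0.1504, 0.063 ]), array([0.5604, 0.1715, 0.063 ]), array([0.5934, 0.1276, 0.063 ])] 0.6438436613011052
[0.579  0.1528 0.07  ]
0.23419652265971305 0.6749906379631296
0.19977216799490166 0.6801995636449328
0.23488709368871638 0.6960449052819595
0.20471486296868555 0.6769547435575998
[87, 120, 120, 117, 116, 117, 116, 115, 119, 102, 55, 47, 47, 45, 48, 47, 46, 46, 41, 32, 25, 27, 25, 35, 48, 44, 57, 82, 91, 96, 97, 94, 90, 85, 73, 52, 48, 49, 48, 49, 47, 49, 46, 47, 48, 49, 49, 48, 48, 49, 49, 48, 48, 48, 50, 49, 49, 49, 49, 49, 48, 49, 50, 48, 49, 49, 48, 50, 50, 49, 49, 49, 48, 48, 50, 49, 49, 48, 48, 48, 48, 48, 46, 36, 35, 44, 63, 78, 85, 91, 94, 97, 94, 88, 76, 59, 47, 48, 48, 49, 48, 48, 48, 48, 49, 48, 49, 48, 49, 49, 48, 48, 48, 48, 48, 50, 48, 48, 48, 50, 49, 49, 48, 44, 34, 36, 35, 34, 32, 25, 22, 30, 44, 49, 49, 48, 47, 47, 47, 49, 74, 111, 125, 123, 121, 121, 124, 126, 125, 124, 126, 128, 125, 123, 126]
```

```bash
python3 nudge.py '[[[0,0.001,0.04],[0,0,0]],[[0,0,0.04],[0,0,0]],[[0,0,0.04],[0,0,0]],[[0,0,0.03],[0,0,0]],[[0,0,0.02],[0,0,0]],[[0,0,0.008],[0,0,0]],[[0,0,0],[0,0,0]]]' 0.03
python3 nudge.py '[[[0,0,0.001],[0,0,0]],[[0,0,0],[0,0,0]],[[0,0,0],[0,0,0]],[[0,0,0],[0,0,0]],[[0,0,0],[0,0,0]]]' 0.0 25
```

```text
time_s: 4.23
eef_pos: [0.5755, 0.1504, 0.0716]
tcp_rot: [-1.367, -2.826, 0.004]
contact_force: [-1.1, -0.4, 0.3]
opening: 0.03
finger_force: 0.0
time_s: 4.65
eef_pos: [0.5768, 0.1511, 0.0732]
tcp_rot: [1.365, 2.828, 0.001]
contact_force: [-0.1, -0.3, -0.2]
opening: 0.0003
finger_force: 0.0
```

```bash
python3 nudge.py '[[[0,0,0],[0,0,0]],[[0,0,0],[0,0,0]],[[0,0,0],[0,0,0]],[[0,0,0.011],[0,0,0]],[[0,0,0.01],[0,0,0]],[[0,0,0],[0,0,0]]]' 0.03
python3 nudge.py '[[[0,0,0],[0,0,0]],[[0,0,0],[0,0,0]],[[0,0,0],[0,0,0]],[[0,0,0],[0,0,0]],[[0,0,0],[0,0,0]]]' 0.0 25
```

```text
time_s: 5.15
eef_pos: [0.5752, 0.15, 0.0486]
tcp_rot: [-1.364, -2.828, 0.004]
contact_force: [0.4, 0.2, -0.2]
opening: 0.0302
finger_force: 0.0
time_s: 5.57
eef_pos: [0.5765, 0.1513, 0.0516]
tcp_rot: [1.364, 2.83, 0.001]
contact_force: [0.6, 1.0, -0.5]
opening: 0.0077
finger_force: 24.7
```

```bash
python3 nudge.py '[[[0,-0.001,-0.0106],[0,0,0]],[[0,-0.003,-0.0102],[0,0,0]],[[0,-0.0049,-0.0094],[0,0,0]],[[0,-0.0066,-0.0084],[0,0,0]],[[0,-0.008,-0.007],[0,0,0]],[[0,-0.0092,-0.0053],[0,0,0]],[[0,-0.01,-0.0035],[0,0,0]],[[0,-0.0094,-0.0015],[0,0,0]]]'
python3 nudge.py '[[[0,0,0],[0,0,0]],[[0,0,0],[0,0,0]]]'
```

```text
time_s: 6.23
eef_pos: [0.5364, 0.1192, 0.1098]
tcp_rot: [1.363, 2.827, 0.006]
contact_force: [2.1, 2.8, 1.2]
opening: 0.0077
finger_force: 24.7
time_s: 6.4
eef_pos: [0.5356, 0.1185, 0.1094]
tcp_rot: [1.364, 2.827, 0.002]
contact_force: [-0.5, 1.6, 12.2]
opening: 0.0078
finger_force: 26.0
```

```bash
python3 nudge.py '[[[0,0,0],[0,0,0]],[[0,0,0],[0,0,0]],[[0,0,0.005],[0,0,0]],[[0,0,0.005],[0,0,0]],[[0,0,0],[0,0,0]]]' 0.018
python3 nudge.py '[[[0,0,0],[0,0,0]],[[0,0,0],[0,0,0]],[[0,0,0],[0,0,0]],[[0,0,0],[0,0,0]]]' 0.0 60
python3 - <<'E'
from h import *
a=snap("scene","s1.png"); b=snap("wrist","w2.png")
cv2.imwrite('pics/e.png',np.hstack([cv2.resize(a[130:260,200:380],(400,289)),cv2.resize(b,(385,289))])[:,:,::-1])
E
```

```text
time_s: 6.82
eef_pos: [0.5348, 0.1177, 0.0958]
tcp_rot: [-1.364, -2.828, 0.003]
contact_force: [-0.2, -0.3, 0.8]
opening: 0.018
finger_force: 0.0
time_s: 7.15
eef_pos: [0.5351, 0.1182, 0.0966]
tcp_rot: [-1.364, -2.829, 0.002]
contact_force: [-0.6, -0.0, -6.4]
opening: 0.0071
finger_force: 58.2
```

View pics/e.png

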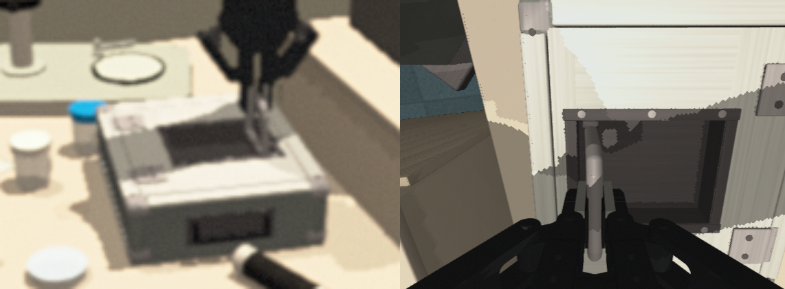

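```bash
python3 nudge.py '[[[0,0.002,-0.006],[0,0,0]],[[0,0.0026,-0.006],[0,0,0]],[[0,0.003,-0.006],[0,0,0]],[[0,0.0034,-0.0057],[0,0,0]],[[0,0.007,-0.011],[0,0,0]],[[0,0.0079,-0.0103],[0,0,0]]]'
python3 nudge.py '[[[0,0.0089,-0.0096],[0,0,0]],[[0,0.0095,-0.0089],[0,0,0]],[[0,0.0103,-0.008],[0,0,0]],[[0,0.011,-0.007],[0,0,0]],[[0,0,0],[0,0,0]]]'
```

```text
time_s: 7.75
eef_pos: [0.5546, 0.1338, 0.1427]
tcp_rot: [-1.364, -2.828, 0.005]
contact_force: [-5.9, -4.4, -5.2]
opening: 0.007
finger_force: 58.5
time_s: 8.17
eef_pos: [0.588, 0.1605, 0.1781]
tcp_rot: [1.364, 2.828, 0.002]
contact_force: [-3.0, -3.5, 4.6]
opening: 0.0069
finger_force: 59.3
```

```bash
python3 nudge.py '[[[0,0.0115,-0.006],[0,0,0]],[[0,0.0121,-0.005],[0,0,0]],[[0,0.0124,-0.004],[0,0,0]],[[0,0.0127,-0.0028],[0,0,0]],[[0,0.013,-0.0017],[0,0,0]],[[0,0.0129,-0.0006],[0,0,0]],[[0,0,0],[0,0,0]]]'
python3 nudge.py '[[[0,0.013,0.0006],[0,0,0]],[[0,0.013,0.0016],[0,0,0]],[[0,0.0102,0.002],[0,0,0]],[[0,0.01,0.003],[0,0,0]],[[0,0,0],[0,0,0]]]'
```

```text
time_s: 8.75
eef_pos: [0.6467, 0.2074, 0.1973]
tcp_rot: [1.364, 2.828, 0.005]
contact_force: [-0.0, -1.6, 4.7]
opening: 0.0067
finger_force: 59.0
time_s: 9.17
eef_pos: [0.6828, 0.2362, 0.1892]
tcp_rot: [1.364, 2.829, 0.006]
contact_force: [3.0, 1.3, -1.4]
opening: 0.0063
finger_force: 59.3
```

```bash
python3 - <<'E'
from h import *
np.set_printoptions(precision=4,suppress=True)
s,p,r=st(); u=np.array([np.cos(.676),np.sin(.676)]); print((p[:2]-[.578,.1518])@u,p[2],s["joint_pos"])
a=snap("scene","s2.png"); b=snap("top","t2.png")
cv2.imwrite('pics/f.png',np.hstack([cv2.resize(a[60:270,180:390],(400,400)),cv2.resize(b[100:300,180:380],(400,400))])[:,:,::-1])
E
```

```text
0.13452181610991343 0.18917384022660005 [ 0.0817  0.8422 -0.9988  1.2588  0.6918  1.3859 -0.1963]
```

View pics/f.png

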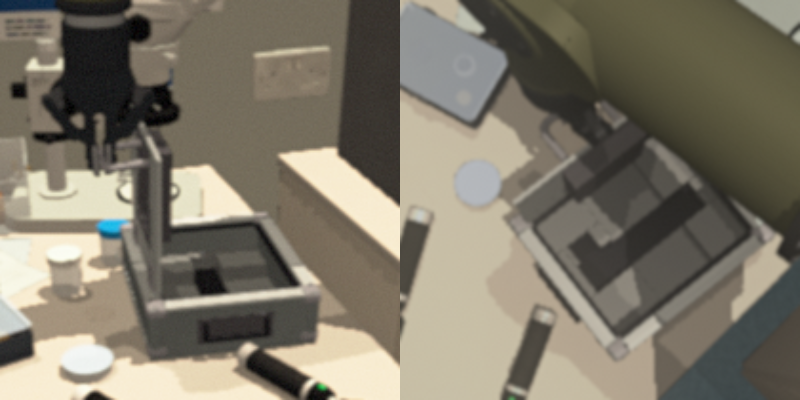

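```bash
python3 nudge.py '[[[0,0.0085,0.0028],[0,0,0]],[[0,0.0082,0.0034],[0,0,0]],[[0,0.0078,0.0038],[0,0,0]],[[0,0,0],[0,0,0]],[[0,0,0],[0,0,0]]]'
python3 nudge.py '[[[0,0,0],[0,0,0]],[[0,0,0],[0,0,0]],[[0,0,0],[0,0,0]],[[0,0,-0.02],[0,0,0]],[[0,0,-0.03],[0,0,0]],[[0,0,-0.04],[0,0,0]],[[0,0,-0.04],[0,0,0]],[[0,0,-0.03],[0,0,0]]]' 0.026
```

```text
time_s: 9.68
eef_pos: [0.7014, 0.2509, 0.178]
tcp_rot: [1.364, 2.83, 0.003]
contact_force: [2.7, 3.1, -2.3]
opening: 0.0066
finger_force: 60.1
time_s: 10.35
eef_pos: [0.7003, 0.2488, 0.3422]
tcp_rot: [1.366, 2.828, 0.001]
contact_force: [1.6, 0.5, 0.6]
opening: 0.026
finger_force: 0.0
```

```bash
python3 nudge.py '[[[0.0327,-0.0023,0],[0,0,0]],[[0.0327,-0.0023,0],[0,0,0]],[[0.0327,-0.0023,0],[0,0,0]],[[0.0327,-0.0023,0],[0,0,0]],[[0.0327,-0.0023,0.01],[0,0,0]],[[0.0327,-0.0023,0.02],[0,0,0]],[[0.0327,-0.0023,0.02],[0,0,0]],[[0.0327,-0.0023,0.02],[0,0,0]]]' 0.06
python3 nudge.py '[[[0,0,0.01],[0,0,-0.1055]],[[0,0,0.01],[0,0,-0.1055]],[[0,0,0],[0,0,-0.1055]],[[0,0,0],[0,0,-0.1055]],[[0,0,0],[0,0,-0.1055]],[[0,0,0],[0,0,-0.1055]],[[0,0,0],[0,0,0]],[[0,0,0],[0,0,0]]]'
python3 - <<'E'
from h import *
np.set_printoptions(precision=4,suppress=True)
s,p,r=st(); print(p,r.as_matrix(),s["joint_pos"])
c=cal("wrist"); a=snap("wrist","w3.png"); np.savez("w3.npz",K=c[0],V=c[1]); snap("top","t3.png")
E
```

```text
time_s: 11.02
eef_pos: [0.5225, 0.4428, 0.268]
tcp_rot: [1.366, 2.828, -0.001]
contact_force: [0.6, 0.4, -0.5]
opening: 0.0602
finger_force: 0.0
time_s: 11.68
eef_pos: [0.5236, 0.4423, 0.2483]
tcp_rot: [-0.422, -3.113, 0.002]
contact_force: [0.1, -0.7, 0.0]
opening: 0.0601
finger_force: 0.0
[0.5236 0.4423 0.2483] [[-0.9639  0.2663 -0.0003]
 [ 0.2663  0.9639 -0.001 ]
 [ 0.     -0.0011 -1.    ]] [-0.2133  0.7938 -1.1541  1.2826  0.7128  1.4944  0.0135]
```

View pics/w3.png

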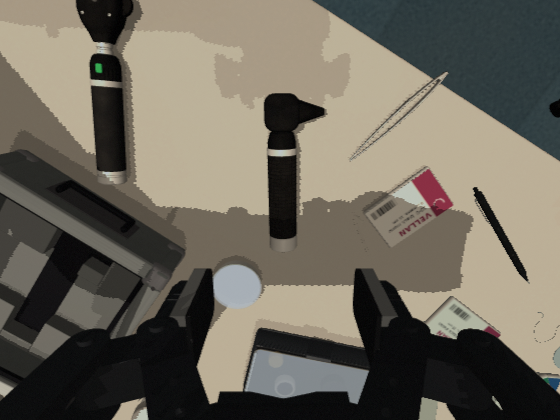

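```bash
python3 - <<'E'
from h import *
np.set_printoptions(precision=4,suppress=True)
d=np.load("w3.npz"); c=(d["K"],d["V"]); g=cv2.cvtColor(cv2.imread('pics/w3.png'),cv2.COLOR_BGR2GRAY)
P=[]
for v in range(165,232,6):
    u=np.nonzero(g[v,255:315]<60)[0]+255; P.append(ray("wrist",u.min()/2+u.max()/2,v,.016,c)[:2]); 
    if v%12==9: print(v,u.min(),u.max())
P=np.array(P); m=P.mean(0); e=np.linalg.eigh(np.cov(P.T))[1][:,1]; e*=np.sign(-e[0]); print(m,e,"ang",np.arctan2(e[1],e[0]))
t=ray("wrist",284,250,.016,c)[:2]; h=ray("wrist",281,93,.016,c)[:2]; print("tail",(t-m)@e,"head",(h-m)@e,"snout",ray("wrist",326,112,.016,c)[:2]-m)
s0=((t-m)@e+(h-m)@e)/2; g7=m+e*(s0+.007); print("grasp at y+7",g7)
s,p,r=st(); D=np.array([*g7,0.004])-p; print("tool delta",r.inv().apply(D), "rz", -(np.arctan2(e[1],e[0])-np.arctan2(*r.as_matrix()[[1,0],0])))
E
```

```text
165 268 296
177 268 295
189 269 295
201 269 295
213 269 295
225 269 296
[0.5492 0.433 ] [-0.9669  0.2551] ang 2.8836182155930468
tail -0.06060096269524371 head 0.1081482169263733 snout [-0.075   0.0665]
grasp at y+7 [0.5195 0.4409]
tool delta [ 0.0035 -0.0026  0.2446] rz -0.011433630543373319
```

```bash
python3 nudge.py '[[[0.0035,-0.0026,0.03],[0,0,-0.011]],[[0,0,0.03],[0,0,0]],[[0,0,0.03],[0,0,0]],[[0,0,0.03],[0,0,0]],[[0,0,0.03],[0,0,0]],[[0,0,0.03],[0,0,0]],[[0,0,0.025],[0,0,0]],[[0,0,0],[0,0,0]]]' 0.06
python3 nudge.py '[[[0,0,0.02],[0,0,0]],[[0,0,0.01],[0,0,0]],[[0,0,0],[0,0,0]],[[0,0,0],[0,0,0]]]'
```

```text
time_s: 12.45
eef_pos: [0.5183, 0.4383, 0.0381]
tcp_rot: [-0.402, -3.112, 0.011]
contact_force: [-0.6, -1.5, -0.2]
opening: 0.0599
finger_force: 0.0
time_s: 12.78
eef_pos: [0.5195, 0.4416, 0.0144]
tcp_rot: [0.4, 3.116, 0.0]
contact_force: [1.2, 0.8, 0.5]
opening: 0.06
finger_force: 0.0
```

```bash
python3 nudge.py '[[[0,0,0.006],[0,0,0]],[[0,0,0.005],[0,0,0]],[[0,0,0],[0,0,0]]]'
python3 nudge.py '[[[0,0,0],[0,0,0]],[[0,0,0],[0,0,0]],[[0,0,0],[0,0,0]],[[0,0,0],[0,0,0]],[[0,0,0],[0,0,0]]]' 0.02 40
```

```text
time_s: 13.03
eef_pos: [0.5194, 0.4411, 0.0022]
tcp_rot: [0.4, 3.116, -0.001]
contact_force: [-0.6, -0.3, 0.7]
opening: 0.0597
finger_force: 0.0
time_s: 13.45
eef_pos: [0.5195, 0.4417, 0.0031]
tcp_rot: [0.399, 3.116, 0.001]
contact_force: [0.0, -0.6, 4.3]
opening: 0.0292
finger_force: 39.6
```

```bash
python3 nudge.py '[[[0,0,-0.02],[0,0,0]],[[0,0,-0.03],[0,0,0]],[[0,0,-0.03],[0,0,0]],[[0,0,-0.03],[0,0,0]],[[0,0,-0.03],[0,0,0]],[[0,0,-0.02],[0,0,0]],[[0,0,0],[0,0,0]]]'
python3 nudge.py '[[[0,0,0],[0,0,0.08]],[[0,0,0],[0,0,0.12]],[[0,0,0],[0,0,0.12]],[[0,0,0],[0,0,0.12]],[[0,0,0],[0,0,0.12]],[[0,0,0],[0,0,0.08]],[[0,0,0],[0,0,0]]]'
python3 - <<'E'
from h import *
np.set_printoptions(precision=4,suppress=True)
s,p,r=st(); m=r.as_matrix(); print(p,np.arctan2(m[1,0],m[0,0]),r.inv().apply(np.array([.571,.1527,p[2]])-p),s["opening"])
snap("scene","s3.png")
E
```

```text
time_s: 14.03
eef_pos: [0.5198, 0.4435, 0.1674]
tcp_rot: [0.399, 3.113, 0.009]
contact_force: [-0.0, 1.1, -1.6]
opening: 0.029
finger_force: 40.2
time_s: 14.62
eef_pos: [0.5191, 0.4409, 0.1612]
tcp_rot: [1.364, 2.83, -0.003]
contact_force: [-0.7, 0.6, -1.5]
opening: 0.029
finger_force: 40.2
[0.5191 0.4409 0.1612] 2.2433728217991 [-0.2578 -0.1389  0.0005] 0.029038727141405006
```

```bash
python3 nudge.py '[[[0,-0.02,0],[0,0,0]],[[0,-0.03,0],[0,0,0]],[[0,-0.03,0],[0,0,0]],[[0,-0.03,0],[0,0,0]],[[-0.015,-0.029,0],[0,0,0]],[[-0.03,0,0],[0,0,0]],[[-0.03,0,0],[0,0,0]],[[-0.03,0,0],[0,0,0]]]'
python3 nudge.py '[[[-0.03,0,0],[0,0,0]],[[-0.03,0,0],[0,0,0]],[[-0.03,0,0],[0,0,0]],[[-0.03,0,0],[0,0,0]],[[-0.02,0,0],[0,0,0]],[[-0.013,0,0],[0,0,0]],[[0,0,0],[0,0,0]],[[0,0,0],[0,0,0]]]'
python3 - <<'E'
from h import *
np.set_printoptions(precision=4,suppress=True)
s,p,r=st(); m=r.as_matrix(); print(p,np.arctan2(m[1,0],m[0,0]),r.inv().apply(np.array([.571,.1527,.009])-p),s["opening"])
c=cal("wrist"); a=snap("wrist","w4.png"); np.savez("w4.npz",K=c[0],V=c[1]); t=snap("top","t4.png")
cv2.imwrite('pics/g.png',np.hstack([cv2.resize(a,(533,400)),cv2.resize(t[150:300,225:325],(267,400))])[:,:,::-1])
E
```

```text
time_s: 15.33
eef_pos: [0.4768, 0.2711, 0.1624]
tcp_rot: [1.352, 2.835, -0.001]
contact_force: [0.4, 0.8, -2.2]
opening: 0.0291
finger_force: 40.3
time_s: 16.0
eef_pos: [0.5719, 0.1534, 0.1621]
tcp_rot: [-1.357, -2.832, -0.0]
contact_force: [-0.4, 1.0, -1.7]
opening: 0.0292
finger_force: 40.3
[0.5719 0.1534 0.1621] 2.247698644227869 [-0.0002 -0.0011  0.1531] 0.029214842859832505
```

View pics/g.png

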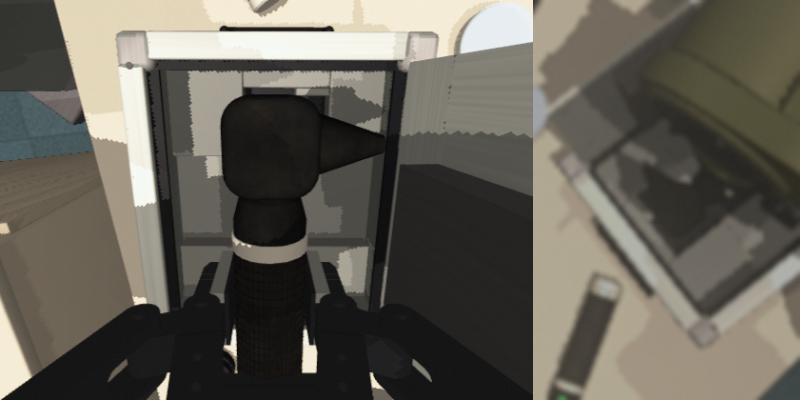

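```bash
python3 - <<'E'
from h import *
np.set_printoptions(precision=4,suppress=True)
d=np.load("w4.npz"); c=(d["K"],d["V"]); k=560/533
A=ray("wrist",117*k,33*k,.07,c); B=ray("wrist",437*k,31*k,.07,c); e=(B-A)[:2]; print(A,B,np.linalg.norm(e),"yaw",np.arctan2(e[1],e[0]))
yw=.676; ex=np.array([np.cos(yw),np.sin(yw)]); ey=np.array([-ex[1],ex[0]])
print("centre",(A+B)[:2]/2-.118*ey)
s,p,r=st()
for z in(.165,.175,.185): print("head rel", (ray("wrist",270*k,95.5*k,z,c)-p)[:2]@ey, "snout y", (ray("wrist",384*k,145*k,z,c)-p)[:2]@ey,(ray("wrist",384*k,145*k,z,c)-p)[:2]@ex)
o=-c[1][:3,:3].T@c[1][:3,3]; print((o-p)[:2]@ey,o[2]-p[2])
# inside well opening edges
E
```

```text
[0.4269 0.181  0.07  ] [0.5815 0.3066 0.07  ] 0.19921039281163613 yaw 0.6822365123559669
centre [0.5781 0.1517]
head rel 0.07411044482813957 snout y 0.05481189778908133 0.04552323214921702
head rel 0.0741891522203741 snout y 0.05626131652318149 0.04220016096583371
head rel 0.07426785961260865 snout y 0.05771073525728158 0.038877089782450504
0.07521858354777114 0.14308931982834772
```

```bash
python3 nudge.py '[[[0.002,-0.0012,0.015],[0,0,0]],[[0,0,0.025],[0,0,0]],[[0,0,0.025],[0,0,0]],[[0,0,0.025],[0,0,0]],[[0,0,0.02],[0,0,0]],[[0,0,0.01],[0,0,0]],[[0,0,0],[0,0,0]],[[0,0,0],[0,0,0]]]'
python3 nudge.py '[[[0,0,0.004],[0,0,0]],[[0,0,0.004],[0,0,0]],[[0,0,0.004],[0,0,0]],[[0,0,0.004],[0,0,0]],[[0,0,0],[0,0,0]],[[0,0,0],[0,0,0]]]'
```

```text
time_s: 16.77
eef_pos: [0.5698, 0.1553, 0.0431]
tcp_rot: [-1.356, -2.833, -0.001]
contact_force: [0.0, -1.5, -1.7]
opening: 0.0292
finger_force: 40.3
time_s: 17.27
eef_pos: [0.5701, 0.154, 0.0264]
tcp_rot: [-1.359, -2.832, 0.0]
contact_force: [-0.1, 0.3, -2.2]
opening: 0.0289
finger_force: 40.3
```

```bash
python3 nudge.py '[[[0,0,0.004],[0,0,0]],[[0,0,0.003],[0,0,0]],[[0,0,0.003],[0,0,0]],[[0,0,0],[0,0,0]],[[0,0,0],[0,0,0]]]'
python3 nudge.py '[[[0,0,0.002],[0,0,0]],[[0,0,0.002],[0,0,0]],[[0,0,0.001],[0,0,0]],[[0,0,0],[0,0,0]],[[0,0,0],[0,0,0]]]'
```

```text
time_s: 17.68
eef_pos: [0.57, 0.154, 0.0163]
tcp_rot: [-1.359, -2.832, 0.0]
contact_force: [-0.1, 0.8, -1.7]
opening: 0.0289
finger_force: 40.3
time_s: 18.1
eef_pos: [0.5701, 0.1541, 0.0115]
tcp_rot: [-1.359, -2.832, 0.0]
contact_force: [-0.1, -0.1, -1.5]
opening: 0.0286
finger_force: 40.3
```

```bash
python3 nudge.py '[[[0,0,0.001],[0,0,0]],[[0,0,0.001],[0,0,0]],[[0,0,0.001],[0,0,0]],[[0,0,0],[0,0,0]],[[0,0,0],[0,0,0]]]'
```

```text
time_s: 18.52
eef_pos: [0.5703, 0.1541, 0.0091]
tcp_rot: [1.359, 2.832, 0.0]
contact_force: [-2.1, -1.1, 5.8]
opening: 0.0292
finger_force: 40.9
```

```bash
python3 nudge.py '[[[0,0,0],[0,0,0]],[[0,0,0],[0,0,0]],[[0,0,0],[0,0,0]],[[0,0,-0.01],[0,0,0]],[[0,0,-0.03],[0,0,0]],[[0,0,-0.04],[0,0,0]],[[0,0,-0.04],[0,0,0]]]' 0.046
python3 nudge.py '[[[0,0,-0.04],[0,0,0]],[[0,0,-0.04],[0,0,0]],[[0,0,-0.04],[0,0,0]],[[0,0,-0.04],[0,0,0]],[[0,0,-0.03],[0,0,0]],[[0,0,0],[0,0,0]]]' 0.0
python3 - <<'E'
from h import *
np.set_printoptions(precision=4,suppress=True)
s,p,r=st(); print(p)
c=cal("wrist"); a=snap("wrist","w5.png"); np.savez("w5.npz",K=c[0],V=c[1]); t=snap("scene","s5.png")
cv2.imwrite('pics/i.png',np.hstack([cv2.resize(a,(480,360)),cv2.resize(t[70:270,200:370],(306,360))])[:,:,::-1])
E
```

```text
time_s: 19.1
eef_pos: [0.5693, 0.1542, 0.13]
tcp_rot: [-1.357, -2.831, 0.001]
contact_force: [1.0, 0.6, 0.2]
opening: 0.046
finger_force: 0.0
time_s: 19.6
eef_pos: [0.571, 0.1566, 0.326]
tcp_rot: [1.355, 2.828, 0.012]
contact_force: [0.1, 1.1, 0.1]
opening: 0.0
finger_force: 0.0
[0.571  0.1566 0.326 ]
```

View pics/i.png

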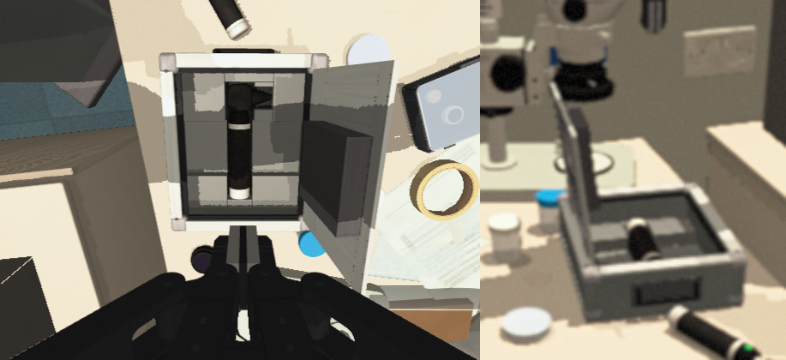

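```bash
python3 nudge.py '[[[0.0114,0.03,0],[0,0,0]],[[0.0114,0.032,0],[0,0,0]],[[0.0114,0.032,0],[0,0,0]],[[0.0114,0.032,0],[0,0,0]],[[0.0114,0.032,0],[0,0,0]],[[0,0,0],[0,0,0]],[[0,0,0],[0,0,0]]]' 0.0
cat > w.py <<'E'
from h import *
np.set_printoptions(precision=4,suppress=True)
s,p,r=st(); u=np.array([.7801,.6257]); d=p[:2]-[.578,.1518]; print("case xyz",d@u,d@[-u[1],u[0]],p[2],"F",np.array(s["contact_force"]),"z-axis",r.as_matrix()[:,2])
E
python3 w.py
```

```text
time_s: 20.28
eef_pos: [0.6568, 0.2999, 0.3158]
tcp_rot: [-1.352, -2.832, 0.003]
contact_force: [-0.1, -0.3, -0.3]
opening: -0.0001
finger_force: 0.0
case xyz 0.1540785736364274 0.06623205774448111 0.31582413061434894 F [-0.1373 -0.3365 -0.3186] z-axis [-0.0039 -0.0005 -1.    ]
```

```bash
python3 nudge.py '[[[0,0,0.025],[0,0,0]],[[0,0,0.025],[0,0,0]],[[0,0,0.025],[0,0,0]],[[0,0,0.025],[0,0,0]],[[0,-0.01,0],[0,0,0]],[[0,-0.01,0],[0,0,0]],[[0,0,0],[0,0,0]]]'
python3 nudge.py '[[[0,-0.008,0],[0,0,0]],[[0,-0.008,0],[0,0,0]],[[0,-0.008,0],[0,0,0]],[[0,-0.008,0],[0,0,0]],[[0,0,0],[0,0,0]]]'; python3 w.py
```

```text
time_s: 20.87
eef_pos: [0.6411, 0.2817, 0.2178]
tcp_rot: [-1.361, -2.831, 0.005]
contact_force: [1.7, -0.1, -0.3]
opening: 0.0002
finger_force: 0.0
time_s: 21.28
eef_pos: [0.6164, 0.2634, 0.2191]
tcp_rot: [1.36, 2.831, -0.001]
contact_force: [0.4, 0.3, 1.0]
opening: 0.0002
finger_force: 0.0
case xyz 0.09981470534549461 0.06306956133135193 0.21909986830556927 F [0.3958 0.347  1.0334] z-axis [ 0.0002 -0.001  -1.    ]
```

```bash
python3 nudge.py '[[[0,-0.009,0],[0,0,0]],[[0,-0.009,0],[0,0,0]],[[0,-0.009,0],[0,0,0]]]'; python3 nudge.py '[[[0,-0.009,0.001],[0,0,0]],[[0,-0.009,0.001],[0,0,0]],[[0,-0.008,0.002],[0,0,0]]]'; python3 w.py
python3 - <<'E'
from h import *
snap("scene","s6.png"); snap("wrist","w6.png"); a=cv2.imread('pics/s5.png').astype(int); b=cv2.imread('pics/s6.png').astype(int)
c=("scene"); 
import math
for th in (.9,1.2,1.57,1.72):
    pts=[]
    for y in(-.102,.102):
        x=.086-.172*math.cos(th); z=.068+.172*math.sin(th); w=np.array([.578+x*.7801-y*.6257,.1518+x*.6257+y*.7801,z]); pts.append(proj("scene",w).round())
    print(th,pts)
g=cv2.cvtColor(b.astype(np.uint8),cv2.COLOR_BGR2GRAY)
d=np.abs(a-b).sum(2)>60; print([(v,np.nonzero(d[v,200:400])[0].min()+200 if d[v,200:400].any() else None,np.nonzero(d[v,200:400])[0].max()+200 if d[v,200:400].any() else None) for v in range(80,240,10)])
E
```

```text
time_s: 21.53
eef_pos: [0.5958, 0.2478, 0.2183]
tcp_rot: [-1.359, -2.832, -0.0]
contact_force: [2.1, 1.1, -1.3]
opening: 0.0002
finger_force: 1.2
time_s: 21.78
eef_pos: [0.5753, 0.2316, 0.2145]
tcp_rot: [-1.359, -2.832, -0.0]
contact_force: [1.4, 1.4, -1.2]
opening: 0.0005
finger_force: 1.0
case xyz 0.04784899806457551 0.0638970719127581 0.21449453075941252 F [ 1.4155  1.4074 -1.1815] z-axis [-0.0001  0.0003 -1.    ]
0.9 [array([292., 126.]), array([314., 157.])]
1.2 [array([274., 117.]), array([293., 147.])]
1.57 [array([248., 114.]), array([262., 144.])]
1.72 [array([237., 115.]), array([250., 146.])]
[(80, np.int64(258), np.int64(303)), (90, np.int64(258), np.int64(296)), (100, np.int64(255), np.int64(303)), (110, np.int64(251), np.int64(306)), (120, np.int64(239), np.int64(298)), (130, np.int64(242), np.int64(285)), (140, np.int64(243), np.int64(288)), (150, np.int64(244), np.int64(290)), (160, np.int64(246), np.int64(286)), (170, np.int64(247), np.int64(283)), (180, np.int64(244), np.int64(327)), (190, np.int64(246), np.int64(273)), (200, np.int64(256), np.int64(341)), (210, np.int64(221), np.int64(346)), (220, np.int64(216), np.int64(280)), (230, np.int64(200), np.int64(369))]
```

```bash
python3 nudge.py '[[[0,-0.0092,0.0008],[0,0,0]],[[0,-0.009,0.0014],[0,0,0]],[[0,-0.0089,0.0021],[0,0,0]],[[0,-0.0083,0.0045],[0,0,0]],[[0,-0.0078,0.0053],[0,0,0]],[[0,-0.0073,0.0062],[0,0,0]]]'; python3 w.py
python3 nudge.py '[[[0,-0.0071,0.0061],[0,0,0]],[[0,-0.0068,0.0066],[0,0,0]],[[0,-0.0065,0.0072],[0,0,0]],[[0,-0.006,0.0074],[0,0,0]],[[0,-0.0055,0.0077],[0,0,0]],[[0,-0.0051,0.008],[0,0,0]]]'; python3 w.py
```

```text
time_s: 22.38
eef_pos: [0.5363, 0.2002, 0.1945]
tcp_rot: [1.359, 2.832, 0.001]
contact_force: [0.9, 0.1, 0.7]
opening: -0.0001
finger_force: 0.7
case xyz -0.0022168310662268854 0.06385429622737353 0.19447575461698488 F [0.9349 0.0731 0.655 ] z-axis [ 0.0003  0.0002 -1.    ]
time_s: 22.88
eef_pos: [0.5073, 0.1767, 0.1507]
tcp_rot: [-1.359, -2.832, 0.0]
contact_force: [-0.4, 0.1, 0.4]
opening: 0.0
finger_force: 0.3
case xyz -0.039602358629889124 0.06369449801937449 0.15070725049715156 F [-0.3977  0.1093  0.4321] z-axis [-0.0001 -0.0002 -1.    ]
```

```bash
python3 nudge.py '[[[0,-0.0046,0.0082],[0,0,0]],[[0,-0.0041,0.0085],[0,0,0]],[[0,-0.0036,0.0089],[0,0,0]],[[0,-0.003,0.0088],[0,0,0]],[[0,-0.0026,0.0091],[0,0,0]],[[0,-0.0021,0.0094],[0,0,0]]]'; python3 w.py
python3 nudge.py '[[[0,-0.001,0.005],[0,0,0]],[[0,-0.001,0.005],[0,0,0]],[[0,-0.0005,0.004],[0,0,0]],[[0,-0.0005,0.004],[0,0,0]],[[0,0,0.003],[0,0,0]],[[0,0,0],[0,0,0]]]'; python3 w.py
```

```text
time_s: 23.38
eef_pos: [0.4918, 0.1642, 0.0974]
tcp_rot: [-1.359, -2.832, 0.0]
contact_force: [0.1, -0.0, 0.1]
opening: -0.0001
finger_force: 0.2
case xyz -0.05949305929838209 0.0636650707863926 0.09743813098682472 F [ 0.0612 -0.0087  0.0863] z-axis [-0.0001 -0.     -1.    ]
time_s: 23.88
eef_pos: [0.4895, 0.1625, 0.077]
tcp_rot: [-1.359, -2.832, 0.0]
contact_force: [0.3, 0.1, 0.0]
opening: 0.0001
finger_force: 0.0
case xyz -0.062299373356722094 0.06371971333078676 0.0769538413806247 F [0.338  0.1048 0.0181] z-axis [-0.0004 -0.0001 -1.    ]
```

```bash
python3 nudge.py '[[[0,0,0.002],[0,0,0]],[[0,0,0.002],[0,0,0]],[[0,0,0.0015],[0,0,0]],[[0,0,0],[0,0,0]]]'; python3 nudge.py '[[[0,0,0.0015],[0,0,0]],[[0,0,0.0015],[0,0,0]],[[0,0,0],[0,0,0]]]'; python3 w.py
python3 - <<'E'
from h import *
snap("wrist","w7.png"); snap("scene","s7.png")
import numpy as np
E
```

```text
time_s: 24.22
eef_pos: [0.4896, 0.1625, 0.0717]
tcp_rot: [-1.359, -2.832, 0.0]
contact_force: [-0.3, -0.6, 0.1]
opening: 0.0002
finger_force: 0.0
time_s: 24.47
eef_pos: [0.4898, 0.1627, 0.07]
tcp_rot: [1.358, 2.831, -0.0]
contact_force: [-3.0, -1.3, 13.9]
opening: -0.0001
finger_force: 7.0
case xyz -0.06200699870712035 0.063666529488942 0.07002147488984581 F [-2.9931 -1.2813 13.921 ] z-axis [ 0.0013 -0.0008 -1.    ]
```

```bash
python3 nudge.py '[[[0,0,-0.005],[0,0,0]],[[0,0,-0.02],[0,0,0]],[[0,0,-0.04],[0,0,0]],[[0,0,-0.04],[0,0,0]],[[0,0,-0.04],[0,0,0]],[[0,0,-0.04],[0,0,0]],[[0,0,-0.04],[0,0,0]],[[0,0,0],[0,0,0]]]'
python3 nudge.py '[[[0.03,0,0],[0,0,0]],[[0.03,0,0],[0,0,0]],[[0.03,0,0],[0,0,0]],[[0.03,0,0],[0,0,0]],[[0.03,0,0],[0,0,0]],[[0.03,0,0],[0,0,0]],[[0,0,0],[0,0,0]],[[0,0,0],[0,0,0]]]'
cat > cmp.py <<'E'
from h import *
for n,f0,f1,box in(("top","top0","t8",(150,290,230,370)),("scene","scene0","s8",(165,255,235,350))):
    b=snap(n,f1+".png")[:,:,::-1].astype(int); a=cv2.imread('pics/'+f0+'.png').astype(int)
    D=np.abs(a-b).sum(2); v0,v1,u0,u1=box; d=D[v0:v1,u0:u1]
    print(n); G=d[:d.shape[0]//10*10,:d.shape[1]//10*10].reshape(d.shape[0]//10,10,-1,10).mean((1,3)).astype(int); print(G)
E
python3 cmp.py
```

```text
time_s: 25.23
eef_pos: [0.4913, 0.1654, 0.3011]
tcp_rot: [1.356, 2.827, 0.012]
contact_force: [0.5, 1.7, -0.3]
opening: 0.0
finger_force: 0.0
time_s: 25.9
eef_pos: [0.3756, 0.3044, 0.2943]
tcp_rot: [1.353, 2.835, 0.001]
contact_force: [-0.1, -0.2, -0.3]
opening: -0.0001
finger_force: 0.0
top
[[ 25  26  26  25  23  25  24  22  20  22  26  25  23  21]
 [ 26  25  26  25  26  23  23  25  26  26  25  25  26  20]
 [ 25  25  25  25  22  25  24  23  27  26  26  25  25  25]
 [ 25  25  24  22  26  27  27  24  27  27  26  26  25  25]
 [ 25  23  22  25  26  27  20  13  23  27  27  26  25  25]
 [ 20  22  21  22  25  16  13  14  15  25  27  27  26  25]
 [ 20  23  24  25  18  12  13  15  14  16  26  27  25  23]
 [ 21  21  23  25  25  14  14  12  12  15  18  26  25  25]
 [ 33  17  18  23  25  24  13  11  13  16  23  24  24  24]
 [131 108  62  26  23  24  21  11  16  24  23  24  24  15]
 [133 100 110  85  71  25  24  21  23  22  23  24  14   9]
 [135  45  83 130 130 114  45  58  95  36  23  13   7   8]
 [ 88  27 111 133 132 120 129 131 132 115  12   5   7   8]
 [ 16  29  92 129 134 135 135 134 133  56   3   5   6   8]]
scene
[[  7   7   8   6   7   6   6   6   7   6   7]
 [  7   7   7   6   5   6   6   7   7   7   7]
 [  8   7   7   7   7   8   8   8  10   6   7]
 [  7   7   5   6   7   7   7   8   7   7  18]
 [  7   7   7   8   6   5   5  14  51 125 184]
 [  7   7   8   7   8   7   7  54  61  35  17]
 [  7   7   7   7   6   8   8  10  11   7   7]
 [  6   8   7   7   6   8  11  97  33  71 111]
 [  6   7   7   7   7  53 166  34  58 177 251]]
```

```bash
python3 -c "
from workcell import robot, imaging, workorder
print(workorder.sign_off())"
```

```text
the job is handed in; nothing more can be done
None
```

The otoscope is seated in its nest, the hatch was pushed shut slowly, and in the overhead picture hatch and ring look as they did at the start. The job was handed in at about 26 s; nothing else was touched that I know of.

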